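# Couple the mould tray to the shaker and close the guard

## Task

Push the mould tray along the shaker's guides onto the drive pin until the sprung latch of its hook has snapped shut behind the pin. Then lower the open clear guard gently over the coupling until it lies on its stop posts, without letting it drop, and take the gripper away. Leave the other things on the table where they are.

Things in the scene. Friction and masses are not known exactly. Their poses are not given: they have to be found in the camera images.
- shaker: Fixed steel mould shaker. Origin on the table under its bed; x level along the bed to the drive end, y across, z up. Bed: 20 mm plate, x -275 to 280, 180 mm wide. Two guide rails: inner faces y +-62, 8 mm thick, tops at z 40, x -275 to 15. White drive housing: x 167 to 277, z to 95; hinge cheeks beside it to z 115. Guard stop posts at x 50, y +-80, top z 100 (mm).
- pin (a point): Top centre of the fixed upright steel drive pin, 16 mm in diameter, top 65 mm above the table, at x 60, y 0 mm of the shaker, on a dark crank disc 64 mm wide and 8 mm thick.
- tray: Loose steel mould tray, about 0.6 kg, 140 (x) x 120 (y) x 40 mm high, with a white mould of chocolates; lies on the bed between the guides, 2 mm play each side. Origin: centre of underside, x to its front and the pin. A dark flat hook, 12 to 30 mm above the underside, reaches to x 194, mouth open to +x. Home: pin's axis at x 108 (pocket end at x 100). Starts 102 to 142 mm short of home.
- tray_back (a point): Centre of the outer face of the tray's rear wall (x -70, z 20 mm of the tray; 40 mm above the table), flat, upright, 120 mm wide, 40 mm high: push here, towards the tray's +x. Sliding takes about 4 N, up to about 8 N more as the latch gives way; then the tray stops hard on the pin.
- pocket (a point): Middle of the hook's pocket, x 128, y 0, z 21 mm of the tray. The pin must end inside this pocket, behind the latch. The pocket is 42 mm wide and roomy for the pin; with the tray pushed fully home the pin's axis is 20 mm from this point, towards the tray.
- latch (a joint): Angle of the sprung latch, a 38 mm bright steel finger across the hook's mouth, pivoted at x 160, y -20 mm of the tray. 0 = shut (held by its spring); grows to at most 1.25 rad as the pin pushes it inwards, and springs back to 0 once the pin has passed it, about 9 mm before the pocket's end.
- guard (a joint): Angle of the hinged clear guard. 0 = closed, level on its stop posts, 105 mm above the table; 1.57 = upright; 1.9 = open stop. Starts at 1.45 to 1.8 rad, held by hinge friction; if nothing holds it, it falls shut by its weight (0.3 kg) once it leans below about 1.25 rad.
- guard_hinge (a point): Middle of the guard's hinge line, at x 160, y 0, z 105 mm of the shaker; the line is along the shaker's y. The closed guard reaches from the hinge towards the shaker's -x, over the pin; it opens upwards.
- guard_bar (a point): Middle of the guard's round grip bar: 12 mm in diameter, 104 mm long, parallel to the hinge, 180 mm from it, with a 50 mm gap to the panel's edge; two rods carry it 48 mm either side of the middle. Can be pinched from above, fingers either side along the shaker's x; it may turn in the fingers. Closed: 105 mm above the table, 45 mm above the tray's rim.
- jar: Amber glass jar with a steel cap, 64 mm wide and 100 mm high, beside the shaker. Bystander; origin at the centre of its underside.
- scraper: Spatula, 200 mm long, lying beside the shaker. Bystander.
- cup: Steel cup, 68 mm wide and 70 mm high, beside the shaker. Bystander.
- bowl: Steel bowl, 150 mm wide and 60 mm high. Bystander.
- tub: Closed plastic tub, 136 x 106 x 79 mm. Bystander.
- moulds: Pile of grey moulds, 150 x 110 x 58 mm. Bystander.

How it is judged:
On the way, in this order (a step that is already met when the one before it is completed fails the run):
1. the pin is in the hook's pocket and the latch has sprung shut behind it, the guard still open (horizontal distance between pin and pocket below 0.028 m and value of joint latch below 0.12 rad and value of joint guard above 1 rad), for 0.2 s.
2. the guard is down on its stop (value of joint guard below 0.05 rad), for 0.2 s.
At the end, for the whole second after the job is handed in: The pin is inside the hook's pocket (its axis within 28 mm of the pocket's middle, seen from above) with the latch shut behind it (within 0.12 rad), the tray level (within 0.1 rad) and at rest on the shaker, and the guard down on its stop (within 0.05 rad) (horizontal distance between pin and pocket below 0.028 m and value of joint latch below 0.12 rad and angle between tray's own z axis and vertical below 0.1 rad and linear speed of tray below 0.02 m/s and value of joint guard below 0.05 rad); the robot touches nothing.
It fails at once if the guard drops or is slammed (swings down faster than 2.5 rad/s) (velocity of joint guard below -2.5 rad/s).
It fails at once if a bystander is moved by more than 30 mm (distance of any of jar, scraper, cup, bowl, tub, moulds from where it was at the start of the episode above 0.03 m).
It also fails if it takes over 64 s, if anything falls off the work surface, if the arm or the gripper's body presses on something with over 40 N, if the wrist force passes 120 N, or if a joint passes its speed limit or range.

## Robot

A 7-joint arm with a two-finger parallel gripper is mounted at the origin on the work surface. World frame = base frame: x ahead of the robot, y to its left, z up, the work surface at z = 0. Lengths are in m, angles in rad, forces in N, time in s.
With the tool pointing down it reaches from about 0.4 to 0.875 m from the base axis. Payload 6.5 kg.
Tool frame: the origin (TCP) lies at the very end of the fingers, on their centre line; the grasp point (between the pads) lies robot.pinch_z behind it (robot.pinch_z is the distance from the TCP to the grasp point, in m); z points along the fingers, y is the direction in which the jaws open and shut (so a half turn about z gives the same grasp; the last joint's range is limited). The gripper opens to 88 mm and grips with 3 to 60 N. Pads are 18 mm wide; open, the fingers measure 123 mm over their backs; the gripper's body (75 mm by 187 mm) begins 45 mm behind the grasp point.
Start: joints at [-1.236, 0.536, -0.004, 1.538, 0.003, 1.067, -0.071], TCP at [0.254, 0.598, 0.239] pointing down, gripper open.
Joint ranges: [-2.7, 2.7], [-0.37, 2.16], [-1.27, 1.26], [0.24, 2.4], [-1.31, 4.45], [0.19, 1.91], [-2.76, 2.76]. Speed limits (rad/s): [2.39, 2.39, 3.14, 3.14, 3.14, 3.14, 3.14].

## Interface

Orientations are given as a 3x3 rotation matrix whose columns are the frame's x, y, z axes.
In Python, from plant import readout, imaging, ticket, robot gives the robot as it stands.
- The arm moves only by the tool play_rows, never from a script. Its argument "targets" is a list of rows, each a list of 4 numbers: the shift along the tool's x, y, z in units of 25 mm (1.0 is 25 mm), then the turn about the tool's z in degrees. In form: [[tx, ty, tz, roll], ...]. A call has 1 to 10 rows; each row shifts and turns the commanded pose from where the row before left it, along the tool's axes as they then stand; what a row does not reach is not made up. A row lasts 1/12 s, in which the tool goes at most 41.7 mm and 7.16 degrees, less where a joint would pass 70% of its speed; a pose out of reach is approached as far as the arm can. A call is refused whole if a number of a shift passes 1 or a number of a turn 7.16, either way. A call with a gripper value outside its range is refused whole. "jaw" is the finger opening in mm, from 0 to 88.1, set as the call begins (left out, the last holds). The fingers move at their own pace and stop on an object; the grip force is fixed at half the most. Time passes only in rows, so rows that do not move let the fingers close. It gives the time, the measured TCP pose, the force and the opening at its end, in the units of the state.
- readout.get_obs(): the state, without advancing time (a new reading comes with each control period).
- imaging.snapshot(name): name is "scene" or "top" or "wrist"; returns (picture, depth): 480x640x3 uint8, red, green, blue; 480x640 float32, m along the optical axis (not along the pixel's ray), 0 where there is no reading.
- imaging.calibration(name): a dict with "camera_matrix" (3x3 intrinsics, pixels), "distortion" ([k1, k2, p1, p2, k3] as OpenCV has them; the pictures are not rectified), "cam_to_world" (4x4, takes a point from camera to world coordinates); the wrist camera has in their place "mount" (4x4, takes a point from camera to tool coordinates, whose origin is the TCP and whose axes are the flange's). Camera axes: x right, y down, z forward; pixel columns grow to the right and rows downward; lengths in m; the calibration is good to about 2 mm. A picture is of the moment at which its call begins: read the wrist's pose just before it. calibration takes no time and is no camera call.
- ticket.sign_off(): hands the job in, once; it reports no verdict.
The state is a dict: "time": time; "joint_positions": joint angles; "joint_velocities": joint speeds; "joint_efforts": joint torques, N m; "position": TCP position; "eef_rot": TCP orientation; "contact_force": force on the tool from outside, world axes, zero at the start; "wrist_torque": the same for the moment, N m; "opening": opening from 0.0 (shut) to 1.0 (fully open).
Only numpy, scipy, OpenCV 4.12 (cv2) and the standard library are available. Lean on these libraries where they do the work, as an engineer would, in place of code of your own. Each camera call takes 0.05 s, during which the arm holds its last target.

## Working session

There is one attempt and no reset: what is moved stays moved. The work goes in short steps, Python scripts to look and compute and a tool call to move; the robot and the scene stay as the last step left them, time stands still between calls to the robot, and variables do not carry over. Pictures are saved under pics/ and viewed, and the job is handed in when it is done.

Besides the shell and the picture viewer there is one more tool, called after ">>>" as name(argument=value, ...) on one line, values as JSON. play_rows: Moves the arm, as the interface text tells. Its arguments: {"type":"object","properties":{"targets":{"type":"array","items":{"type":"array","items":{"type":"number"}}},"jaw":{"type":"number"}},"required":["targets"]}

```bash
mkdir -p pics; ls
python3 - <<'E'
from plant import readout, imaging, ticket, robot
import cv2
print(readout.get_obs()); print([a for a in dir(robot) if a[0]!='_'], robot.pinch_z)
for n in ("scene","top"):
    p,d=imaging.snapshot(n); cv2.imwrite(f"pics/{n}0.png",p[...,::-1]); 
    import numpy as np; np.save(f"{n}0.npy",d); print(n,imaging.calibration(n))
print(imaging.calibration("wrist"))
E
```

```text
pics
{'time': 0.0, 'joint_positions': array([-1.2362178 ,  0.53716373, -0.00444287,  1.53886057,  0.00261399,
        1.0673107 , -0.07118857]), 'joint_velocities': array([ 9.10354273e-04,  4.07883889e-04, -1.17942958e-03, -3.53975198e-05,
        4.20287911e-04,  3.17624548e-04,  1.01538208e-03]), 'joint_efforts': array([ 1.45356280e-04, -5.70977640e+01,  9.90991406e-01, -2.51603204e+01,
       -5.62746066e-02,  1.77975220e-02,  1.55960724e-04]), 'position': array([0.25336458, 0.59791714, 0.23784552]), 'eef_rot': array([[-9.20794153e-01,  3.90048494e-01, -5.48657203e-04],
       [ 3.90048856e-01,  9.20792689e-01, -1.64769643e-03],
       [-1.37481970e-04, -1.73119235e-03, -9.99998492e-01]]), 'contact_force': array([ 0.7699036 , -0.06153756,  0.63886056]), 'wrist_torque': array([-0.03367751,  0.01183263,  0.03725763]), 'opening': 0.9999586731423638}
['PlanningError', 'pinch_z'] 0.0187
scene {'camera_matrix': array([[481.33992366,   0.        , 324.52890257],
       [  0.        , 481.33992366, 238.07495486],
       [  0.        ,   0.        ,   1.        ]]), 'distortion': array([0.
[... 760 characters left out ...]
0.99000022,  1.31751804],
       [ 0.        ,  0.        ,  0.        ,  1.        ]])}
{'camera_matrix': array([[344.4812056 ,   0.        , 320.23284274],
       [  0.        , 344.4812056 , 237.2079704 ],
       [  0.        ,   0.        ,   1.        ]]), 'distortion': array([-0.02747608,  0.        ,  0.        ,  0.        ,  0.        ]), 'mount': array([[-3.27965378e-04, -9.50810526e-01, -3.09772879e-01,
         8.21344974e-02],
       [ 9.99999926e-01, -2.49833536e-04, -2.91894496e-04,
         9.23393433e-06],
       [ 2.00144706e-04, -3.09772952e-01,  9.50810538e-01,
        -1.45778191e-01],
       [ 0.00000000e+00,  0.00000000e+00,  0.00000000e+00,
         1.00000000e+00]])}
```

View pics/scene0.png

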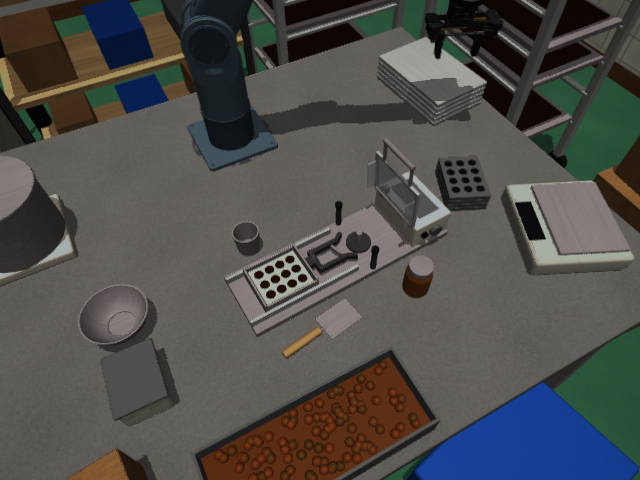

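View pics/top0.png

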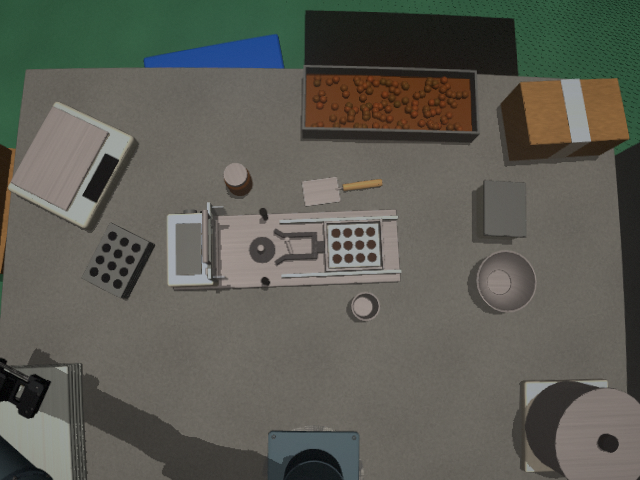

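```bash
python3 - <<'E'
import cv2
a=cv2.imread('pics/top0.png')[195:300,155:415]; cv2.imwrite('pics/t0z.png',cv2.resize(a,None,fx=3,fy=3,interpolation=cv2.INTER_CUBIC))
a=cv2.imread('pics/scene0.png')[130:340,220:460]; cv2.imwrite('pics/s0z.png',cv2.resize(a,None,fx=2.8,fy=2.8,interpolation=cv2.INTER_CUBIC))
E
cat > h.py <<'E'
import numpy as np, cv2
from plant import imaging
def ray(cam,px):
    c=imaging.calibration(cam)
    u=cv2.undistortPoints(np.array([[px]],float),c['camera_matrix'],c['distortion'])[0,0]
    T=c['cam_to_world']; return T[:3,3],T[:3,:3]@np.array([u[0],u[1],1])
def plane(cam,px,z):
    o,d=ray(cam,px); return o+d*(z-o[2])/d[2]
def tri(a,b):
    o1,d1=ray('top',a); o2,d2=ray('scene',b)
    d1/=np.linalg.norm(d1);d2/=np.linalg.norm(d2)
    s=np.linalg.lstsq(np.c_[d1,-d2],o2-o1,rcond=None)[0]
    p,q=o1+d1*s[0],o2+d2*s[1]; return (p+q)/2,np.linalg.norm(p-q)
E
```

```text
(no output)
```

View pics/t0z.png

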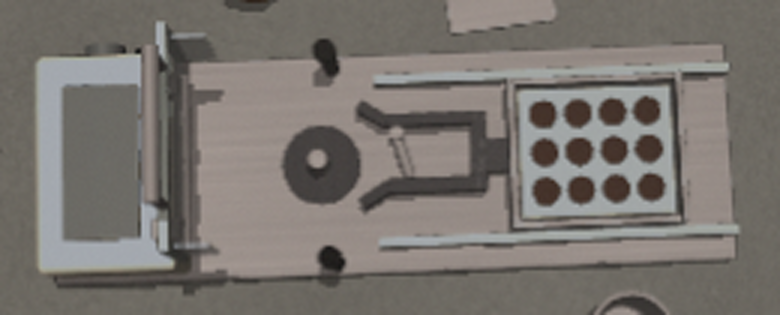

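View pics/s0z.png

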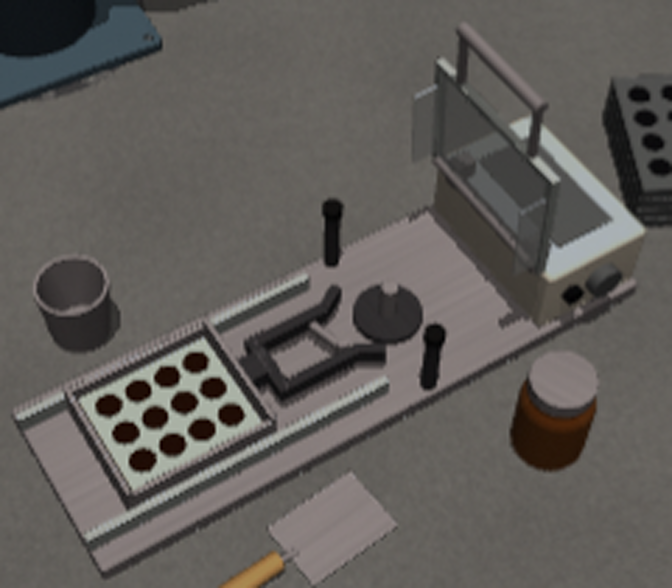

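Run:
```python
from h import *
np.set_printoptions(precision=4,suppress=True)
T=lambda x,y:(155+x/3,195+y/3); S=lambda x,y:(220+x/2.8,130+y/2.8)
pin=[plane('top',T(317,158),.065),plane('scene',S(389,285),.065)]; print('pin',pin,tri(T(317,158),S(389,285)))
for n,a,b in (('postA',T(323,43),S(434,331)),('postB',T(332,254),S(332,205))): print(n,plane('top',a,.1),plane('scene',b,.1))
for n,a,b in (('barfar',T(150,45),S(545,103)),('barnear',T(152,205),S(465,30))): print(n,tri(a,b))
for n,a,b in (('bedfar',T(722,45),S(105,574)),('bednear',T(737,258),S(18,418))): print(n,plane('top',a,.02),plane('scene',b,.02))
for n,a,b in (('trayRfar',T(681,72),S(133,499)),('trayRnear',T(683,225),S(68,394)),('trayFfar',T(507,80),S(275,420)),('trayFnear',T(515,231),S(207,322))): print(n,plane('top',a,.06),plane('scene',b,.06))
```

```text
pin [array([0.5421, 0.1309, 0.065 ]), array([0.543 , 0.1324, 0.065 ])] (array([0.5425, 0.1317, 0.0647]), np.float64(0.0016778631906115404))
postA [0.6275 0.1258 0.1   ] [0.6236 0.1263 0.1   ]
postB [0.4647 0.1144 0.1   ] [0.4637 0.1181 0.1   ]
barfar (array([0.5895, 0.225 , 0.2883]), np.float64(0.004910921963591925))
barnear (array([0.4853, 0.2211, 0.2789]), np.float64(0.005133644831775476))
bedfar [ 0.6471 -0.1972  0.02  ] [ 0.6561 -0.1953  0.02  ]
bednear [ 0.471  -0.2085  0.02  ] [ 0.4863 -0.2039  0.02  ]
trayRfar [ 0.6167 -0.1573  0.06  ] [ 0.6266 -0.1531  0.06  ]
trayRnear [ 0.4941 -0.1586  0.06  ] [ 0.5102 -0.161   0.06  ]
trayFfar [ 0.6077 -0.0181  0.06  ] [ 0.6154 -0.0195  0.06  ]
trayFnear [ 0.4874 -0.0259  0.06  ] [ 0.4991 -0.0257  0.06  ]
```

>>> play_rows(targets=[[0,0,-0.9,-5],[0,0,-0.9,-5],[0,0,-0.9,-5],[0,0,-0.9,-5],[0,0,-0.9,-5],[0,0,-0.9,-1.6],[0,0,0,0]], jaw=0)

```text
time: 0.68
position: [0.2543, 0.6, 0.3784]
eef_rot: [[-0.998, -0.065, 0.002], [-0.065, 0.998, 0.007], [-0.003, 0.006, -1.0]]
contact_force: [0.1, 1.1, -0.4]
opening: 0.495
```

>>> play_rows(targets=[[-0.26,-0.84,0,0],[-0.26,-0.84,0,0],[-0.26,-0.84,0,0],[-0.26,-0.84,0,0],[-0.26,-0.84,0,0],[-0.26,-0.84,0,0],[-0.26,-0.84,0,0],[-0.26,-0.84,0,0],[-0.26,-0.84,0,0],[-0.26,-0.84,0,0]])

```text
time: 1.52
position: [0.3318, 0.3916, 0.3728]
eef_rot: [[-0.998, -0.063, -0.001], [-0.063, 0.998, -0.001], [0.001, -0.001, -1.0]]
contact_force: [0.4, -0.2, 0.0]
opening: 0.005
```

>>> play_rows(targets=[[-0.26,-0.84,0,0],[-0.26,-0.84,0,0],[-0.26,-0.84,0,0],[-0.26,-0.84,0,0],[-0.26,-0.84,0,0],[-0.26,-0.84,0,0],[-0.26,-0.84,0,0],[-0.26,-0.84,0,0],[-0.26,-0.84,0,0],[-0.26,-0.84,0,0]])

```text
time: 2.35
position: [0.4098, 0.1863, 0.3729]
eef_rot: [[-0.998, -0.063, -0.001], [-0.063, 0.998, -0.001], [0.001, -0.001, -1.0]]
contact_force: [0.0, -0.5, -0.5]
opening: 0.005
```

>>> play_rows(targets=[[-0.26,-0.84,0,0],[-0.26,-0.84,0,0],[-0.26,-0.84,0,0],[-0.26,-0.84,0,0],[-0.26,-0.84,0,0],[-0.26,-0.84,0,0],[-0.26,-0.84,0,0],[-0.26,-0.84,0,0],[-0.26,-0.84,0,0],[0,0,0,0]])

```text
time: 3.18
position: [0.4808, -0.0018, 0.373]
eef_rot: [[-0.998, -0.057, -0.0], [-0.057, 0.998, -0.002], [0.001, -0.002, -1.0]]
contact_force: [-0.1, -0.3, 0.1]
opening: 0.008
```

>>> play_rows(targets=[[-0.28,-0.89,0.4,0],[-0.28,-0.89,0.4,0],[-0.28,-0.89,0.4,0],[-0.28,-0.89,0.4,0],[-0.28,-0.89,0.4,0],[-0.28,-0.89,0.4,0],[-0.28,-0.89,0.4,0],[-0.28,-0.89,0.4,0],[-0.28,-0.89,0.4,0],[-0.28,-0.89,0.4,0]])

```text
time: 4.02
position: [0.5643, -0.215, 0.2723]
eef_rot: [[-0.998, -0.063, -0.001], [-0.063, 0.998, 0.001], [0.001, 0.001, -1.0]]
contact_force: [0.3, -0.1, 0.3]
opening: 0.006
```

>>> play_rows(targets=[[0,0,0.9,0],[0,0,0.9,0],[0,0,0.9,0],[0,0,0.9,0],[0,0,0.9,0],[0,0,0.4,0],[0,0,0,0],[0,0,0,0]])

```text
time: 4.68
position: [0.5642, -0.2147, 0.1512]
eef_rot: [[-0.998, -0.063, -0.001], [-0.063, 0.998, 0.0], [0.001, 0.0, -1.0]]
contact_force: [0.5, 0.3, 0.7]
opening: 0.002
```

Run:
```python
from plant import readout, imaging
import cv2
o=readout.get_obs();print(o['position'],o['joint_positions'],o['eef_rot'])
for n in ("wrist","scene","top"):
    p,d=imaging.snapshot(n); cv2.imwrite(f"pics/{n}1.png",p[...,::-1])
```

```text
[ 0.56422476 -0.21466893  0.15120691] [ 0.0054372   0.59006412  0.39372299  1.7531993  -0.28641656  0.85597779
  2.16289059] [[-9.97989257e-01 -6.33787471e-02 -7.60274970e-04]
 [-6.33788876e-02  9.97989524e-01  1.62110123e-04]
 [ 7.48472119e-04  2.09969543e-04 -9.99999698e-01]]
```

View pics/wrist1.png

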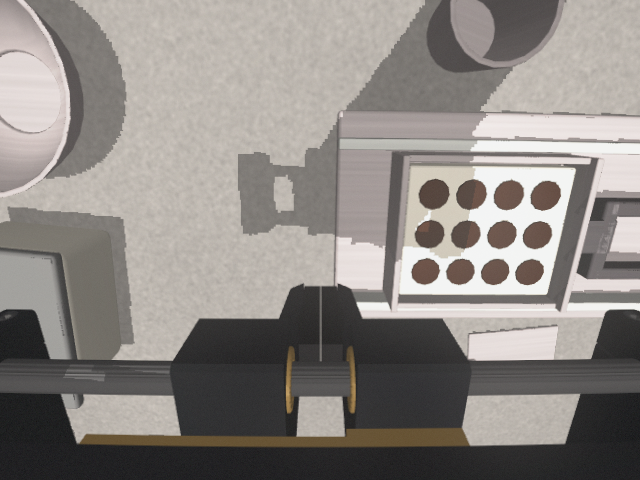

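View pics/scene1.png

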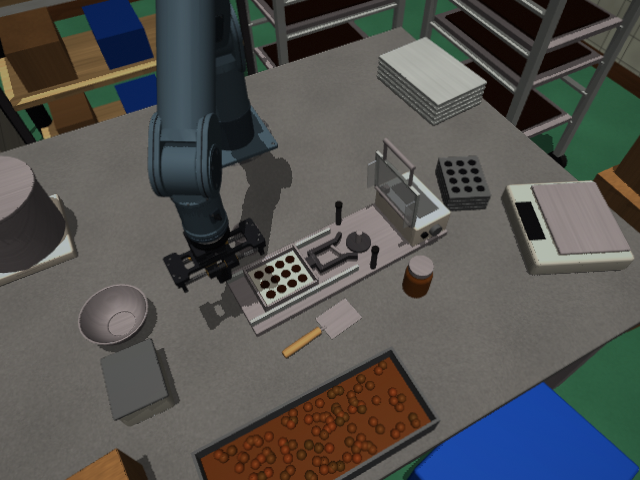

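```bash
cat >> h.py <<'E'
def wplane(px,z,pos,R):
    c=imaging.calibration('wrist'); M=c['mount']
    u=cv2.undistortPoints(np.array([[px]],float),c['camera_matrix'],c['distortion'])[0,0]
    o=pos+R@M[:3,3]; d=R@M[:3,:3]@np.array([u[0],u[1],1]); return o+d*(z-o[2])/d[2]
O=np.array([.5463,.0718]); X=np.array([-.063,.998]); Y=np.array([-.998,-.063])
def sh(p): return np.round([(p[:2]-O)@X,(p[:2]-O)@Y],4)
E
python3 - <<'E'
from h import *
from plant import readout
o=readout.get_obs()
import cv2
a=cv2.imread('pics/wrist1.png')[90:330,320:640]; cv2.imwrite('pics/w1z.png',cv2.resize(a,None,fx=2.4,fy=2.4,interpolation=cv2.INTER_CUBIC))
for n,px,z in (('bed',(337,112),.02),('bed side',(600,118),.02),('tray rear near',(404,155),.06),('tray rear far',(389,310),.06),('tray front near',(604,160),.06),):
    p=wplane(px,z,o['position'],o['eef_rot']);print(n,p,sh(p))
print(sh(o['position']))
E
```

```text
bed [ 0.47323801 -0.20773121  0.02      ] [-0.2744  0.0905]
bed side [ 0.46297879 -0.00290812  0.02      ] [-0.0693  0.0879]
tray rear near [ 0.49911683 -0.16204022  0.06      ] [-0.2304  0.0618]
tray rear far [ 0.61771215 -0.15734095  0.06      ] [-0.2332 -0.0568]
tray front near [ 0.49269942 -0.02276907  0.06      ] [-0.091   0.0595]
[-0.2877 -0.0009]
```

View pics/w1z.png

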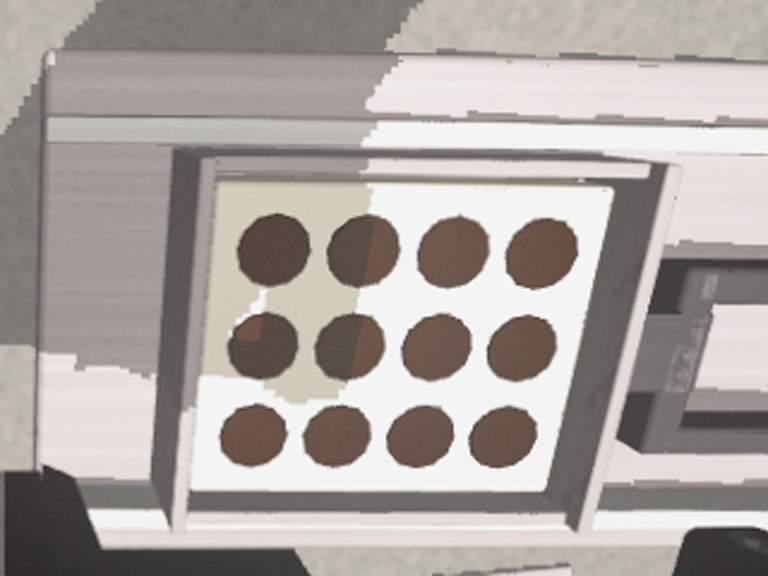

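>>> play_rows(targets=[[0,0,0.6,0],[0,0,0.6,0],[0,0,0.6,0],[0,0,0.6,0],[0,0,0.6,0],[0,0,0.6,0],[0,0,0.6,0],[0,0,0.55,0],[0,0,0,0],[0,0,0,0]])

```text
time: 5.67
position: [0.5644, -0.215, 0.0326]
eef_rot: [[-0.998, -0.063, -0.0], [-0.063, 0.998, 0.0], [0.0, 0.0, -1.0]]
contact_force: [0.2, -0.4, 0.0]
opening: 0.002
```

>>> play_rows(targets=[[0,0.2,0,0],[0,0.2,0,0],[0,0.2,0,0],[0,0.2,0,0],[0,0.2,0,0],[0,0.2,0,0],[0,0.2,0,0],[0,0.2,0,0]])

```text
time: 6.33
position: [0.5618, -0.1746, 0.0326]
eef_rot: [[-0.998, -0.064, 0.0], [-0.064, 0.998, -0.0], [-0.0, -0.0, -1.0]]
contact_force: [1.0, -4.3, -0.4]
opening: 0.01
```

>>> play_rows(targets=[[0,0.2,0,0],[0,0.2,0,0],[0,0.2,0,0],[0,0.2,0,0],[0,0.2,0,0],[0,0.2,0,0],[0,0.2,0,0],[0,0.2,0,0]])

```text
time: 7.0
position: [0.5593, -0.1347, 0.0325]
eef_rot: [[-0.998, -0.063, 0.0], [-0.063, 0.998, -0.0], [-0.0, -0.0, -1.0]]
contact_force: [0.8, -3.7, -0.6]
opening: 0.007
```

>>> play_rows(targets=[[0,0.2,0,0],[0,0.2,0,0],[0,0.2,0,0],[0,0.2,0,0],[0,0.2,0,0],[0,0.2,0,0],[0,0,0,0]])

```text
time: 7.58
position: [0.5569, -0.1052, 0.0325]
eef_rot: [[-0.998, -0.063, -0.001], [-0.063, 0.998, -0.001], [0.001, -0.001, -1.0]]
contact_force: [-0.7, -6.6, 1.7]
opening: 0.001
```

Run:
```python
from plant import readout, imaging
from h import *
o=readout.get_obs();print(o['position'],sh(o['position']),o['contact_force'])
for n in ("wrist","top"):
    p,d=imaging.snapshot(n); cv2.imwrite(f"pics/{n}2.png",p[...,::-1])
a=cv2.imread('pics/top2.png')[195:300,155:415]; cv2.imwrite('pics/t2z.png',cv2.resize(a,None,fx=3,fy=3,interpolation=cv2.INTER_CUBIC))
```

```text
[ 0.5568526  -0.10522662  0.03246507] [-0.1773  0.0006] [-0.65773859 -6.61113988  1.67323882]
```

View pics/wrist2.png

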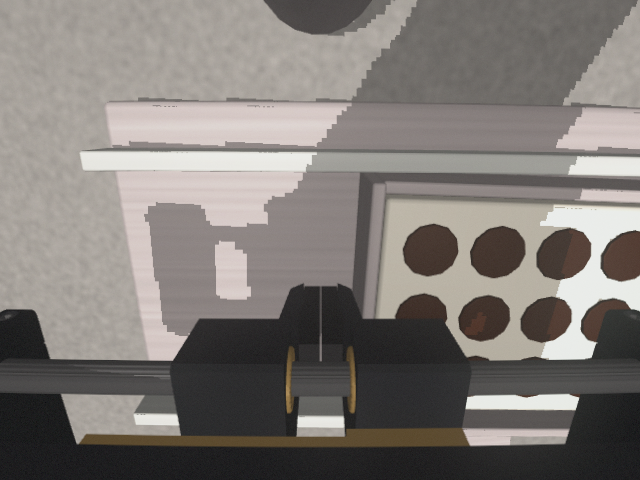

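View pics/t2z.png

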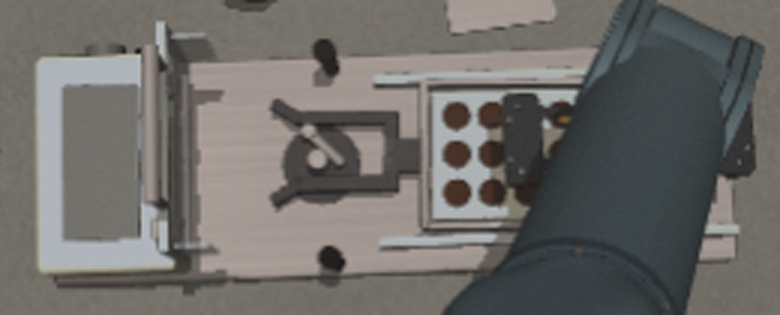

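Run:
```python
from plant import readout
from h import *
o=readout.get_obs()
for px in ((371,182),(366,250),(364,290)): print(sh(wplane(px,.06,o['position'],o['eef_rot'])))
T=lambda x,y:(155+x/3,195+y/3)
for px in (T(421,80),T(428,228)): print('front',sh(plane('top',px,.06)))
for px in (T(398,110),T(400,190),T(386,140)): print('hook',sh(plane('top',px,.05)))
print('pin',sh(plane('top',T(317,158),.065)))
```

```text
[-0.1592  0.0641]
[-0.1599  0.0392]
[-0.16   0.023]
front [-0.0252 -0.0588]
front [-0.0255  0.0593]
hook [-0.0056 -0.037 ]
hook [-0.0045  0.0273]
hook [ 0.005  -0.0133]
pin [0.0593 0.0005]
```

>>> play_rows(targets=[[0,0.12,0,0],[0,0.12,0,0],[0,0.12,0,0],[0,0.12,0,0],[0,0.12,0,0],[0,0.12,0,0],[0,0.12,0,0],[0,0.12,0,0],[0,0.12,0,0],[0,0.12,0,0]])

```text
time: 8.52
position: [0.5544, -0.0777, 0.0325]
eef_rot: [[-0.998, -0.061, -0.001], [-0.061, 0.998, -0.003], [0.001, -0.003, -1.0]]
contact_force: [-1.5, -9.1, 1.0]
opening: 0.002
```

>>> play_rows(targets=[[0,0.04,0,0],[0,0.04,0,0],[0,0.04,0,0],[0,0.04,0,0],[0,0.04,0,0]])

```text
time: 8.93
position: [0.5543, -0.072, 0.0325]
eef_rot: [[-0.998, -0.062, -0.001], [-0.062, 0.998, -0.002], [0.001, -0.002, -1.0]]
contact_force: [-0.5, -4.0, 0.4]
opening: 0.0
```

>>> play_rows(targets=[[0,0.04,0,0],[0,0.04,0,0],[0,0.04,0,0],[0,0.04,0,0]])

```text
time: 9.27
position: [0.5549, -0.0659, 0.0325]
eef_rot: [[-0.998, -0.064, 0.0], [-0.064, 0.998, 0.0], [-0.0, 0.0, -1.0]]
contact_force: [0.0, -4.6, -0.5]
opening: 0.004
```

>>> play_rows(targets=[[0,0.04,0,0],[0,0.04,0,0],[0,0,0,0]])

```text
time: 9.52
position: [0.5547, -0.0638, 0.0325]
eef_rot: [[-0.998, -0.064, -0.0], [-0.064, 0.998, 0.0], [0.0, 0.0, -1.0]]
contact_force: [-0.1, -4.0, 0.6]
opening: 0.008
```

Run:
```python
from plant import readout, imaging
from h import *
o=readout.get_obs();print(o['position'],sh(o['position']),o['contact_force'])
for n in ("scene","top"):
    p,d=imaging.snapshot(n); cv2.imwrite(f"pics/{n}3.png",p[...,::-1])
a=cv2.imread('pics/top3.png')[205:290,205:335]; b=cv2.imread('pics/scene3.png')[200:285,280:410]
cv2.imwrite('pics/3z.png',cv2.resize(np.vstack([a,b]),None,fx=3.5,fy=3.5,interpolation=cv2.INTER_CUBIC))
```

```text
[ 0.5547491  -0.06380871  0.03246645] [-1.359e-01  1.000e-04] [-0.09132756 -3.9988566   0.57227354]
```

View pics/3z.png

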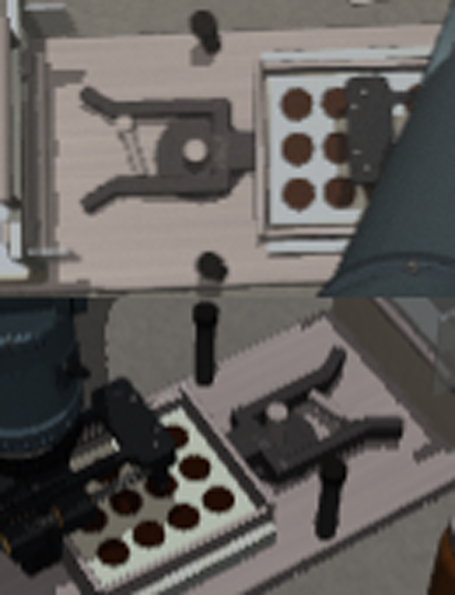

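The latch has closed behind the pin (zoom (130,150), pin at (196,150)). I'll push on in small steps until it meets the stop.

>>> play_rows(targets=[[0,0.03,0,0],[0,0.03,0,0],[0,0.03,0,0]])

```text
time: 9.87
position: [0.5546, -0.0622, 0.0325]
eef_rot: [[-0.998, -0.063, 0.0], [-0.063, 0.998, -0.0], [-0.0, -0.0, -1.0]]
contact_force: [-0.1, -3.6, 0.4]
opening: 0.004
```

>>> play_rows(targets=[[0,0.03,0,0],[0,0,0,0]])

```text
time: 10.03
position: [0.5545, -0.0611, 0.0325]
eef_rot: [[-0.998, -0.064, -0.0], [-0.064, 0.998, 0.0], [0.0, 0.0, -1.0]]
contact_force: [0.3, -4.0, 0.5]
opening: 0.002
```

>>> play_rows(targets=[[0,0.03,0,0],[0,0.03,0,0]])

```text
time: 10.2
position: [0.5545, -0.061, 0.0325]
eef_rot: [[-0.998, -0.063, 0.0], [-0.063, 0.998, -0.002], [-0.0, -0.002, -1.0]]
contact_force: [1.5, -7.3, -1.2]
opening: 0.007
```

>>> play_rows(targets=[[0,0.03,0,0],[0,0,0,0]])

```text
time: 10.37
position: [0.5545, -0.061, 0.0326]
eef_rot: [[-0.998, -0.062, 0.001], [-0.062, 0.998, -0.002], [-0.001, -0.002, -1.0]]
contact_force: [0.7, -8.0, -1.2]
opening: 0.006
```

>>> play_rows(targets=[[0,0.03,0,0],[0,0,0,0]])

```text
time: 10.53
position: [0.5545, -0.0609, 0.0326]
eef_rot: [[-0.998, -0.061, 0.001], [-0.062, 0.998, -0.003], [-0.001, -0.003, -1.0]]
contact_force: [0.8, -10.4, -1.4]
opening: 0.006
```

>>> play_rows(targets=[[0,-0.3,0,0],[0,-0.5,0,0],[0,-0.2,-0.5,0],[0,0,-0.9,0],[0,0,-0.9,0],[0,0,-0.9,0],[0,0,-0.9,0],[0,0,-0.9,0],[0,0,-0.9,0],[0,0,-0.9,0]])

```text
time: 11.37
position: [0.5557, -0.083, 0.2045]
eef_rot: [[-0.998, -0.064, 0.0], [-0.064, 0.998, 0.001], [-0.0, 0.001, -1.0]]
contact_force: [0.6, -0.6, -0.4]
opening: 0.003
```

>>> play_rows(targets=[[0,0,-0.9,0],[0,0,-0.9,0],[0,0,-0.9,0],[0,0,-0.9,0],[0,0,-0.9,0],[0,0,-0.9,0],[0,0.4,-0.9,0],[0,0.7,-0.5,0],[0,0.8,0,0],[0,0.8,0,0]], jaw=60)

```text
time: 12.2
position: [0.5515, -0.0155, 0.3745]
eef_rot: [[-0.998, -0.063, 0.002], [-0.063, 0.998, 0.001], [-0.002, 0.001, -1.0]]
contact_force: [-0.2, 0.4, 0.1]
opening: 0.679
```

>>> play_rows(targets=[[0,0.8,0,0],[0,0.8,0,0],[0,0.8,0,0],[0,0.8,0,0],[0,0.8,0,0],[0,0.8,0,0],[0,0.8,0,0],[0,0,0,0],[0,0,0,0]])

```text
time: 12.95
position: [0.5423, 0.1245, 0.373]
eef_rot: [[-0.998, -0.066, -0.0], [-0.066, 0.998, 0.0], [0.0, 0.0, -1.0]]
contact_force: [-0.3, -0.5, 0.3]
opening: 0.682
```

Run:
```python
from plant import readout, imaging
from h import *
o=readout.get_obs();print(o['position'],sh(o['position']),o['contact_force'],o['joint_positions'])
for n in ("wrist","scene","top"):
    p,d=imaging.snapshot(n); cv2.imwrite(f"pics/{n}4.png",p[...,::-1])
    np.save(n+'4.npy',d)
```

```text
[0.54226497 0.12448205 0.37298024] [0.0528 0.0007] [-0.27795374 -0.5237293   0.27550765] [-0.63108355  0.26619168  0.40731398  1.63750293 -0.11005213  1.26076692
  1.43358136]
```

View pics/wrist4.png

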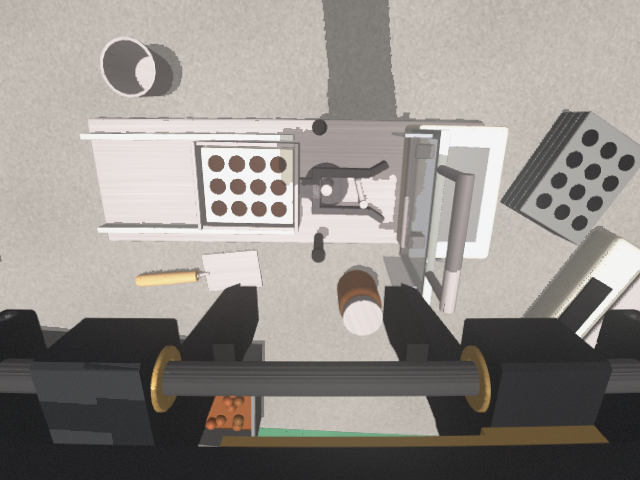

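View pics/scene4.png

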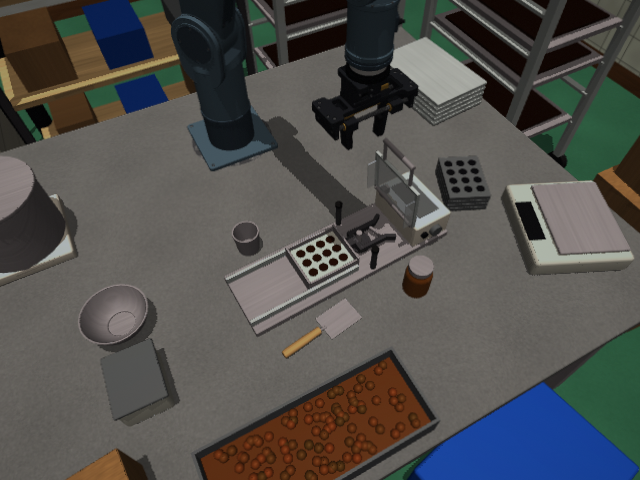

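Run:
```python
from h import *
pos=np.array([0.54226497,0.12448205,0.37298024]); 
from plant import readout
R=readout.get_obs()['eef_rot']
for px in ((463,178),(449,303),(456,240)):
    for z in (.278,.284): print(px,z,sh(wplane(px,z,pos,R)))
    zz=np.linspace(.2,.3,1001); 
    r=[np.hypot(sh(wplane(px,z,pos,R))[0]-.16,z-.105) for z in zz]
    i=np.argmin(abs(np.array(r)-.18)); p=wplane(px,zz[i],pos,R); print('circ',zz[i],r[i],sh(p))
d=np.load('wrist4.npy'); print(d[240,446:470])
T=lambda x,y:(155+x/3,195+y/3)
for z in (.278,.284): print(sh(plane('top',T(151,125),z)))
d=np.load('top4.npy'); print(d[236,198:214])
```

```text
(463, 178) 0.278 [0.1534 0.0476]
(463, 178) 0.284 [0.1509 0.0485]
circ 0.2848 0.18004554979226786 [0.1506 0.0486]
(449, 303) 0.278 [ 0.1548 -0.0505]
(449, 303) 0.284 [ 0.1523 -0.0471]
circ 0.2848 0.1799823602467753 [ 0.1519 -0.0467]
(456, 240) 0.278 [0.1539 0.0019]
(456, 240) 0.284 [0.1514 0.0039]Traceback (most recent call last):
  File "<stdin>", line 8, in <module>
  File "h.py", line 15, in wplane
    c=imaging.calibration('wrist'); M=c['mount']
ValueError: time passes only in moves, steps and waits
```

>>> play_rows(targets=[[0,0.6,0,0],[0,0.7,0,0],[0,0.7,0,0],[0,0.7,0,0],[0,0.7,0,0],[0,0.55,0,0],[0,0,0,0],[0,0,0,0]])

```text
time: 13.77
position: [0.5366, 0.2218, 0.3724]
eef_rot: [[-0.998, -0.064, -0.0], [-0.064, 0.998, -0.001], [0.0, -0.001, -1.0]]
contact_force: [0.3, -0.9, 0.3]
opening: 0.683
```

Run:
```python
from plant import readout, imaging
from h import *
o=readout.get_obs();print(o['position'],sh(o['position']))
p,d=imaging.snapshot('wrist'); cv2.imwrite(f"pics/wrist5.png",p[...,::-1])
```

```text
[0.53663607 0.22182158 0.37242525] [0.1503 0.0002]
```

View pics/wrist5.png

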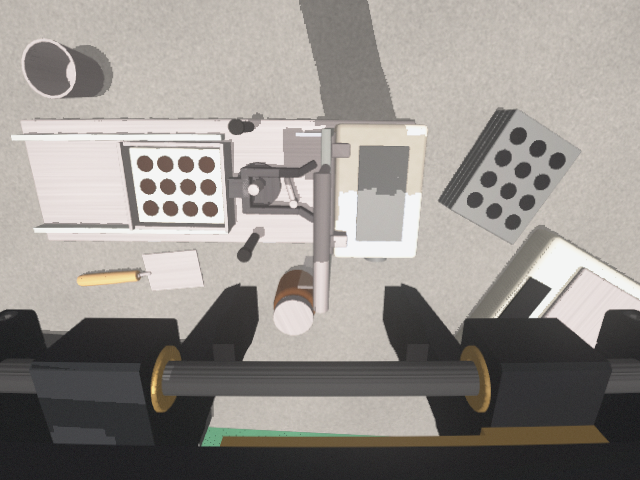

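>>> play_rows(targets=[[0,0,0.5,0],[0,0,0.5,0],[0,0,0.5,0],[0,0,0.5,0],[0,0,0.5,0],[0,0,0.5,0],[0,0,0.5,0],[0,0,0.4,0],[0,0,0.36,0],[0,0,0,0]])

```text
time: 14.65
position: [0.5358, 0.2212, 0.2643]
eef_rot: [[-0.998, -0.062, -0.002], [-0.062, 0.998, -0.002], [0.002, -0.001, -1.0]]
contact_force: [0.4, -0.8, -0.6]
opening: 0.682
```

>>> play_rows(targets=[[0,0,0,0],[0,0,0,0],[0,0,0,0],[0,0,0,0],[0,0,0,0],[0,0,0,0],[0,0,0,0],[0,0,0,0]], jaw=0)

```text
time: 15.32
position: [0.5366, 0.2225, 0.2662]
eef_rot: [[-0.998, -0.063, 0.0], [-0.063, 0.998, 0.0], [-0.0, 0.0, -1.0]]
contact_force: [-0.8, -0.9, 2.0]
opening: 0.118
```

Run:
```python
from plant import readout, imaging
from h import *
o=readout.get_obs();print(o['position'],sh(o['position']),o['opening']*88.1,o['contact_force'])
p,d=imaging.snapshot('wrist'); cv2.imwrite(f"pics/wrist6.png",p[...,::-1])
th=1.523
s=o['position']
```

```text
[0.53657685 0.22247388 0.26615218] [0.151  0.0002] 10.373221118981979 [-0.75829393 -0.86801733  1.97586374]
```

View pics/wrist6.png

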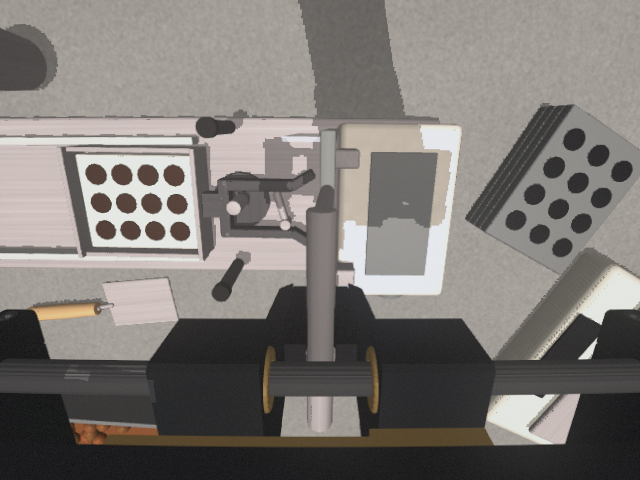

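Run:
```python
import numpy as np
th=np.linspace(1.521,0,13)
s=.16-.18*np.cos(th); z=.105+.18*np.sin(th)
for i in range(12): print(round(th[i+1],3),round(s[i+1],4),round(z[i+1]-.0187,4), 'ty %.3f tz %.3f'%((s[i+1]-s[i])/.025/5,-(z[i+1]-z[i])/.025/5))
```

```text
1.394 0.1284 0.2635 ty -0.181 tz 0.021
1.267 0.1062 0.2581 ty -0.177 tz 0.043
1.141 0.085 0.2499 ty -0.170 tz 0.065
1.014 0.0649 0.2391 ty -0.161 tz 0.086
0.887 0.0463 0.2259 ty -0.148 tz 0.106
0.76 0.0296 0.2104 ty -0.134 tz 0.124
0.634 0.015 0.1929 ty -0.117 tz 0.140
0.507 0.0026 0.1737 ty -0.098 tz 0.154
0.38 -0.0071 0.1531 ty -0.078 tz 0.165
0.253 -0.0142 0.1314 ty -0.057 tz 0.173
0.127 -0.0186 0.1091 ty -0.034 tz 0.179
0.0 -0.02 0.0863 ty -0.012 tz 0.182
```

>>> play_rows(targets=[[0,-0.18,0.02,0],[0,-0.18,0.02,0],[0,-0.18,0.02,0],[0,-0.18,0.02,0],[0,-0.18,0.02,0],[0,-0.18,0.04,0],[0,-0.18,0.04,0],[0,-0.18,0.04,0],[0,-0.18,0.04,0],[0,-0.18,0.04,0]])

```text
time: 16.2
position: [0.5388, 0.1778, 0.2573]
eef_rot: [[-0.998, -0.064, -0.001], [-0.064, 0.998, 0.0], [0.001, 0.0, -1.0]]
contact_force: [3.0, 6.0, -13.0]
opening: 0.115
```

Run:
```python
from plant import readout
from h import *
o=readout.get_obs();p=sh(o['position']);print(p,np.hypot(p[0]-.16,o['position'][2]+.0187-.105),np.arctan2(o['position'][2]+.0187-.105,.16-p[0]),o['contact_force'],o['opening']*88)
```

```text
[0.1063 0.0008] 0.17921292064815178 1.2664772871026744 [  2.96183819   6.04573127 -13.02771509] 10.125643047991261
```

>>> play_rows(targets=[[0,-0.17,0.08,0],[0,-0.17,0.08,0],[0,-0.17,0.07,0],[0,-0.17,0.07,0],[0,-0.17,0.07,0],[0,-0.16,0.09,0],[0,-0.16,0.09,0],[0,-0.16,0.09,0],[0,-0.16,0.08,0],[0,-0.16,0.08,0]])

```text
time: 17.03
position: [0.5411, 0.1375, 0.2376]
eef_rot: [[-0.998, -0.065, -0.002], [-0.065, 0.998, 0.001], [0.002, 0.002, -1.0]]
contact_force: [-0.7, 8.9, -10.0]
opening: 0.111
```

```bash
cat > st.py <<'E'
from plant import readout
from h import *
o=readout.get_obs();p=sh(o['position']);print(p,o['position'][2],np.hypot(p[0]-.16,o['position'][2]+.0187-.105),np.arctan2(o['position'][2]+.0187-.105,.16-p[0]),o['contact_force'],o['opening']*88)
E
python3 st.py
```

```text
[0.0659 0.0011] 0.23758236828097387 0.1781605033465617 1.014345942952318 [-0.74642663  8.87972651 -9.9909797 ] 9.765121370009219
```

>>> play_rows(targets=[[0,-0.13,0.13,0],[0,-0.13,0.13,0],[0,-0.14,0.12,0],[0,-0.14,0.11,0],[0,-0.14,0.11,0]])

```text
time: 17.45
position: [0.5422, 0.1186, 0.2231]
eef_rot: [[-0.998, -0.063, -0.002], [-0.063, 0.998, -0.0], [0.002, -0.0, -1.0]]
contact_force: [-4.4, 2.6, -3.2]
opening: 0.109
```

```bash
python3 st.py
python3 - <<'E'
from plant import imaging
import cv2
for n in ('wrist','scene'):
    p,d=imaging.snapshot(n); cv2.imwrite(f"pics/{n}7.png",p[...,::-1])
E
```

```text
[0.047  0.0012] 0.22313139255807132 0.17745937560292782 0.8805003117951871 [-4.38023597  2.62281413 -3.21466474] 9.571324836487312
```

View pics/wrist7.png

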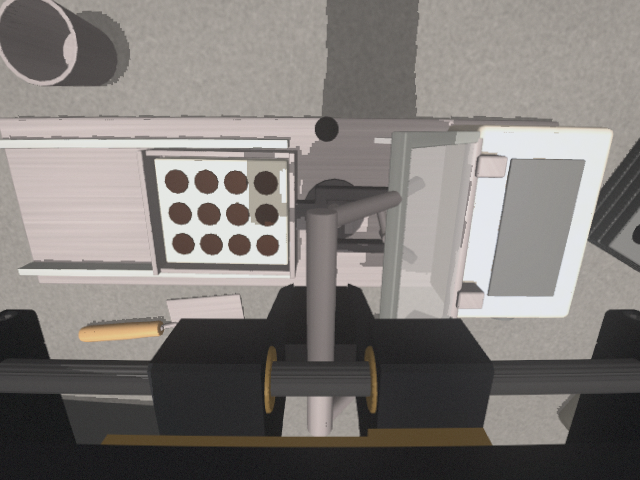

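View pics/scene7.png

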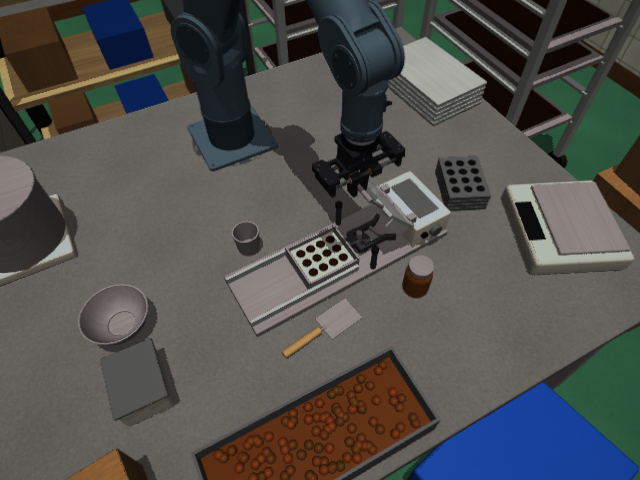

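>>> play_rows(targets=[[0,-0.13,0.12,0],[0,-0.13,0.12,0],[0,-0.13,0.12,0],[0,-0.13,0.12,0],[0,-0.13,0.12,0],[0,-0.11,0.14,0],[0,-0.11,0.14,0],[0,-0.11,0.14,0],[0,-0.11,0.14,0],[0,-0.11,0.14,0]])

```text
time: 18.38
position: [0.5439, 0.0888, 0.1908]
eef_rot: [[-0.998, -0.063, -0.003], [-0.063, 0.998, -0.001], [0.003, -0.0, -1.0]]
contact_force: [-5.1, 3.0, -1.3]
opening: 0.107
```

```bash
python3 st.py
```

```text
[0.0171 0.0014] 0.19078356498607354 0.17702323393328642 0.6313377274309402 [-5.13072408  3.01878025 -1.27703852] 9.441454186517614
```

>>> play_rows(targets=[[0,-0.1,0.15,0],[0,-0.1,0.15,0],[0,-0.1,0.15,0],[0,-0.1,0.15,0],[0,-0.09,0.15,0],[0,-0.08,0.16,0],[0,-0.08,0.16,0],[0,-0.08,0.16,0],[0,-0.07,0.16,0],[0,-0.07,0.16,0]])

```text
time: 19.22
position: [0.545, 0.0671, 0.152]
eef_rot: [[-0.998, -0.063, -0.003], [-0.063, 0.998, -0.001], [0.003, -0.001, -1.0]]
contact_force: [-6.6, 2.1, -0.5]
opening: 0.1
```

```bash
python3 st.py
```

```text
[-0.0046  0.0016] 0.1519507928798383 0.17720944276688932 0.3795150392533277 [-6.57238667  2.12762543 -0.52362558] 8.837061190520947
```

Run:
```python
from plant import imaging
import cv2, numpy as np
p,d=imaging.snapshot('scene'); a=p[150:270,290:440,::-1]
w,d=imaging.snapshot('wrist'); b=w[190:430,200:440,::-1]
cv2.imwrite("pics/8.png",np.hstack([cv2.resize(a,(600,480),interpolation=2),]));cv2.imwrite("pics/8w.png",cv2.resize(b,(480,480),interpolation=2))
```

```text
(no output)
```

View pics/8.png

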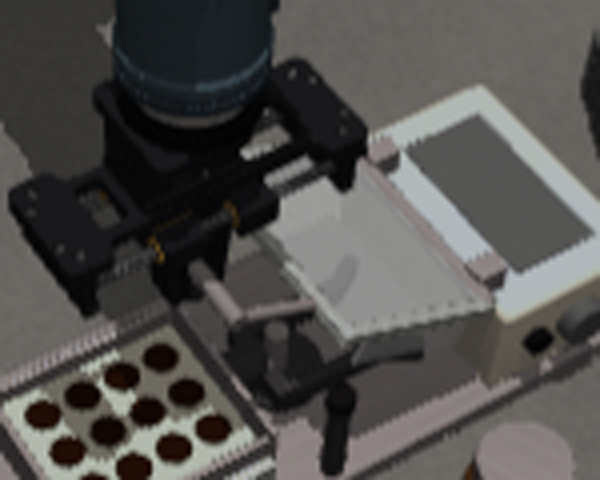

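View pics/8w.png

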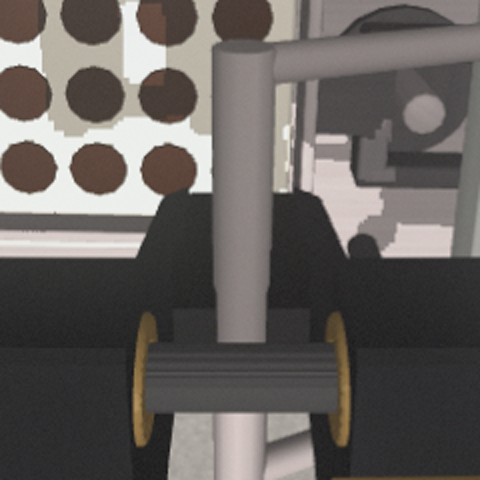

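>>> play_rows(targets=[[0.01,-0.06,0.17,0],[0.01,-0.06,0.17,0],[0.01,-0.06,0.17,0],[0.01,-0.05,0.17,0],[0.01,-0.05,0.17,0],[0.01,-0.04,0.17,0],[0,-0.04,0.17,0],[0,-0.03,0.17,0],[0,-0.03,0.17,0],[0,-0.03,0.17,0]])

```text
time: 20.15
position: [0.5457, 0.055, 0.1094]
eef_rot: [[-0.998, -0.062, 0.0], [-0.062, 0.998, -0.001], [-0.0, -0.001, -1.0]]
contact_force: [-2.6, -3.2, 0.6]
opening: 0.097
```

```bash
python3 st.py
```

```text
[-0.0167  0.0016] 0.10940970190934801 0.17820479320809224 0.13004683817629187 [-2.61605031 -3.17723367  0.57616359] 8.53500248460015
```

>>> play_rows(targets=[[0,-0.02,0.1,0],[0,-0.01,0.1,0],[0,-0.01,0.1,0],[0,-0.01,0.1,0],[0,-0.01,0.1,0],[0,0,0.1,0],[0,0,0.1,0],[0,0,0,0]])

```text
time: 20.82
position: [0.5458, 0.0529, 0.0918]
eef_rot: [[-0.998, -0.062, 0.0], [-0.062, 0.998, -0.002], [-0.0, -0.002, -1.0]]
contact_force: [-2.8, -5.5, -0.9]
opening: 0.094
```

```bash
python3 st.py
```

```text
[-0.0188  0.0017] 0.09178708888011403 0.17888417522066696 0.030678788094419804 [-2.76444369 -5.50662758 -0.94746022] 8.239353096163448
```

>>> play_rows(targets=[[0,0.01,0.05,0],[0,0.01,0.05,0],[0,0,0.04,0],[0,0,0.04,0],[0,0,0,0]])

```text
time: 21.23
position: [0.5459, 0.0527, 0.0875]
eef_rot: [[-0.998, -0.062, 0.0], [-0.062, 0.998, -0.003], [-0.0, -0.003, -1.0]]
contact_force: [-3.7, -6.5, -0.1]
opening: 0.099
```

```bash
python3 st.py
```

```text
[-0.019   0.0016] 0.08749769706687953 0.17900400687767862 0.006690945216164918 [-3.696325   -6.53595236 -0.06190703] 8.740959406643634
```

>>> play_rows(targets=[[0,0,0.04,0],[0,0,0.04,0],[0,0,0,0]])

```text
time: 21.48
position: [0.5459, 0.0526, 0.0855]
eef_rot: [[-0.998, -0.061, 0.0], [-0.061, 0.998, -0.003], [-0.0, -0.003, -1.0]]
contact_force: [-3.2, -7.4, -0.8]
opening: 0.092
```

>>> play_rows(targets=[[0,0,0.04,0],[0,0,0.04,0],[0,0,0,0]])

```text
time: 21.73
position: [0.5459, 0.0526, 0.0835]
eef_rot: [[-0.998, -0.061, 0.0], [-0.061, 0.998, -0.003], [-0.0, -0.003, -1.0]]
contact_force: [-2.4, -8.3, 0.6]
opening: 0.098
```

```bash
python3 st.py
python3 - <<'E'
from plant import imaging
import cv2, numpy as np
p,d=imaging.snapshot('scene'); a=p[150:270,290:440,::-1]
cv2.imwrite("pics/9.png",np.hstack([cv2.resize(a,(600,480),interpolation=2),]))
E
```

```text
[-0.0192  0.0016] 0.08351489185983844 0.17922164162665288 -0.01554064689999236 [-2.42435242 -8.2904045   0.6452918 ] 8.60365715889488
```

View pics/9.png

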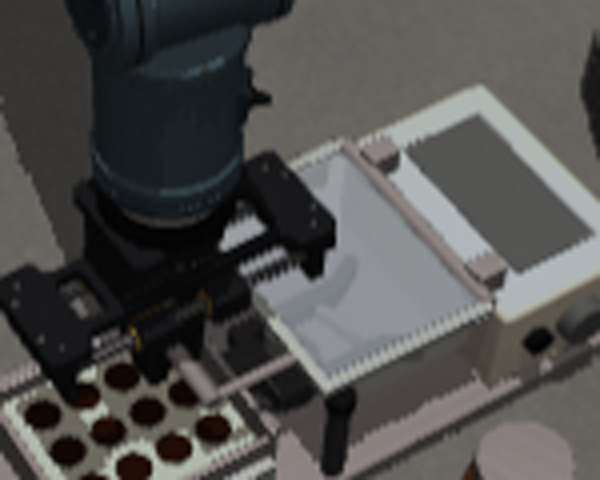

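Run:
```python
from h import *
S=lambda x,y:(290+x/4,150+y/4)
for px in (S(203,385),S(345,408)):
  for z in (.09,.1,.11,.12): print(px,z,sh(plane('scene',px,z)))
# panel edge mid & corner near hinge
```

```text
(340.75, 246.25) 0.09 [-0.0111 -0.0279]
(340.75, 246.25) 0.1 [-0.0151 -0.0337]
(340.75, 246.25) 0.11 [-0.019  -0.0395]
(340.75, 246.25) 0.12 [-0.023  -0.0453]
(376.25, 252.0) 0.09 [ 0.0504 -0.0857]
(376.25, 252.0) 0.1 [ 0.0458 -0.0909]
(376.25, 252.0) 0.11 [ 0.0412 -0.096 ]
(376.25, 252.0) 0.12 [ 0.0366 -0.1012]
```

>>> play_rows(targets=[[0,0,0.04,0],[0,0,0.04,0],[0,0,0,0]])

```text
time: 22.03
position: [0.5459, 0.0525, 0.0815]
eef_rot: [[-0.998, -0.061, 0.0], [-0.061, 0.998, -0.003], [-0.0, -0.003, -1.0]]
contact_force: [-3.4, -7.3, -1.4]
opening: 0.095
```

```bash
python3 st.py
```

```text
[-0.0192  0.0016] 0.08150886583835767 0.17926403701399468 -0.02672987188120308 [-3.42221154 -7.27235859 -1.43796946] 8.377866938932792
```

Run:
```python
from plant import imaging
import cv2, numpy as np
p,d=imaging.snapshot('scene'); a=p[190:270,310:410,::-1]
cv2.imwrite("pics/10.png",cv2.resize(a,(700,560),interpolation=2))
w,d=imaging.snapshot('wrist'); cv2.imwrite("pics/10w.png",w[...,::-1]); np.save('w10.npy',d)
```

```text
(no output)
```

View pics/10.png

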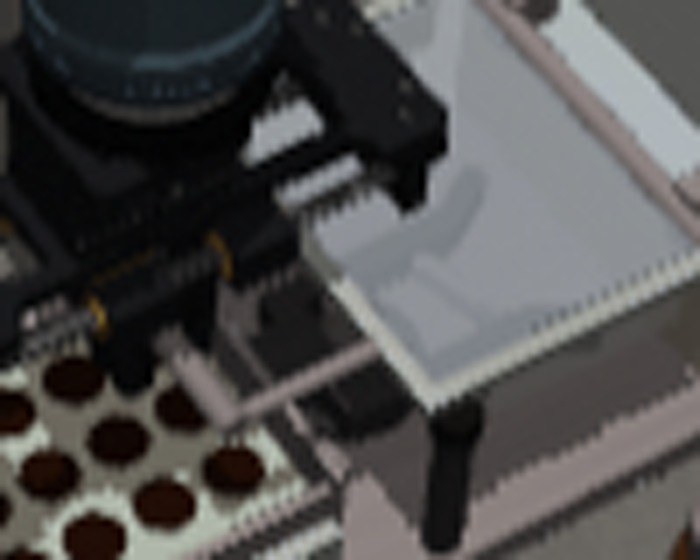

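View pics/10w.png

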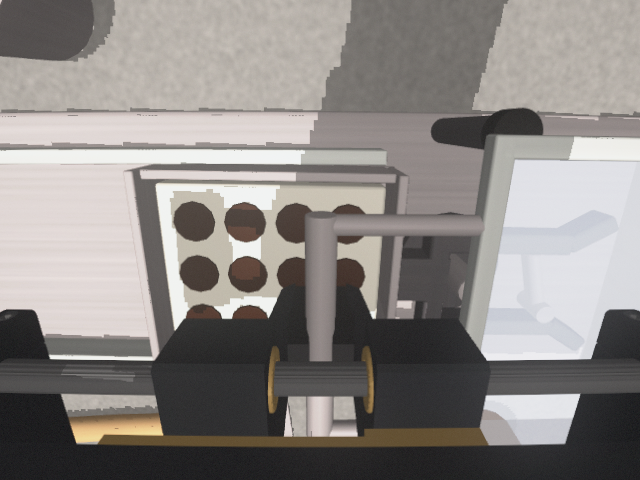

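Run:
```python
from h import *
from plant import readout
o=readout.get_obs(); d=np.load('w10.npy'); c=imaging.calibration('wrist'); M=c['mount']
for px in ((321,235),(322,260),(380,225),(430,225),(489,200),(488,250),(530,146),(620,146),(515,122),(205,222),(150,174),(372,175)):
    u=cv2.undistortPoints(np.array([[px]],float),c['camera_matrix'],c['distortion'])[0,0]
    z=d[px[1],px[0]]; p=o['position']+o['eef_rot']@(M[:3,3]+M[:3,:3]@np.array([u[0]*z,u[1]*z,z])); print(px,sh(p),p[2].round(4))
```

```text
(321, 235) [-0.0181  0.0475] 0.114
(322, 260) [-0.0178  0.038 ] 0.1135
(380, 225) [0.0026 0.0502] 0.1109
(430, 225) [0.0202 0.0502] 0.111
(489, 200) [0.0402 0.059 ] 0.1101
(488, 250) [0.0424 0.0407] 0.1106
(530, 146) [0.0509 0.0773] 0.1109
(620, 146) [0.0821 0.0776] 0.1104
(515, 122) [0.0504 0.0849] 0.1002
(205, 222) [-0.0815  0.0336] 0.0469
(150, 174) [-0.1047  0.0606] 0.0533
(372, 175) [0.0075 0.0597] 0.0528
```

>>> play_rows(targets=[[0,0,0.04,0],[0,0,0.04,0],[0,0,0,0]])

```text
time: 22.38
position: [0.5459, 0.0525, 0.0795]
eef_rot: [[-0.998, -0.061, 0.0], [-0.061, 0.998, -0.003], [-0.0, -0.003, -1.0]]
contact_force: [-2.9, -8.7, -1.1]
opening: 0.099
```

```bash
cat > bz.py <<'E'
from h import *
from plant import readout
o=readout.get_obs(); p,d=imaging.snapshot('wrist'); c=imaging.calibration('wrist'); M=c['mount']
cv2.imwrite('pics/bz%.0f.png'%(o['time']*100),p[...,::-1])
for px in ((321,235),(322,260),(400,225),(430,225),(489,200),(488,250),(530,146),(620,146)):
    u=cv2.undistortPoints(np.array([[px]],float),c['camera_matrix'],c['distortion'])[0,0]
    z=np.median(d[px[1]-1:px[1]+2,px[0]-1:px[0]+2]); p=o['position']+o['eef_rot']@(M[:3,3]+M[:3,:3]@np.array([u[0]*z,u[1]*z,z])); print(px,sh(p),p[2].round(4))
E
python3 st.py; python3 bz.py
```

```text
[-0.0192  0.0016] 0.07950903738993528 0.17932862898369378 -0.037877871426718265 [-2.89685702 -8.71042763 -1.14584973] 8.678781318608932
(321, 235) [-0.0181  0.0474] 0.1117
(322, 260) [-0.0178  0.0381] 0.1117
(400, 225) [0.0096 0.0503] 0.1093
(430, 225) [0.0201 0.0503] 0.1092
(489, 200) [0.0394 0.0593] 0.1098
(488, 250) [0.0419 0.041 ] 0.1095
(530, 146) [0.0505 0.0774] 0.1097
(620, 146) [0.0816 0.0776] 0.109
```

>>> play_rows(targets=[[0,0,0.04,0],[0,0,0.04,0],[0,0,0,0]])

```text
time: 22.68
position: [0.5459, 0.0525, 0.0784]
eef_rot: [[-0.998, -0.061, 0.0], [-0.061, 0.998, -0.003], [-0.0, -0.003, -1.0]]
contact_force: [-6.6, -7.6, 8.1]
opening: 0.094
```

```bash
python3 st.py; python3 bz.py
```

```text
[-0.0193  0.0016] 0.07837039465678516 0.17947525913311602 -0.04419655109789318 [-6.62299059 -7.62852959  8.1233283 ] 8.301184132857923
(321, 235) [-0.0182  0.0474] 0.1108
(322, 260) [-0.0178  0.0382] 0.111
(400, 225) [0.0095 0.0503] 0.1083
(430, 225) [0.02   0.0503] 0.1082
(489, 200) [0.0396 0.0592] 0.1083
(488, 250) [0.0416 0.0411] 0.1089
(530, 146) [0.05   0.0773] 0.1093
(620, 146) [0.0809 0.0776] 0.1086
```

>>> play_rows(targets=[[0,0,0,0],[0,0,0,0],[0,0,0,0]])

```text
time: 22.98
position: [0.5459, 0.0525, 0.0784]
eef_rot: [[-0.998, -0.061, 0.001], [-0.061, 0.998, -0.003], [-0.0, -0.003, -1.0]]
contact_force: [-6.6, -6.7, 8.7]
opening: 0.095
```

>>> play_rows(targets=[[0,0,0,0],[0,0,0,0],[0,0,0,0],[0,0,0,0],[0,0,0,0],[0,0,0,0]], jaw=36)

```text
time: 23.48
position: [0.546, 0.0558, 0.0778]
eef_rot: [[-0.998, -0.064, 0.001], [-0.064, 0.998, 0.0], [-0.001, 0.0, -1.0]]
contact_force: [-0.3, -0.3, -0.4]
opening: 0.409
```

```bash
python3 st.py; python3 bz.py; ls pics/bz*
```

```text
[-0.0159  0.0013] 0.07778941708866148 0.17610576373728024 -0.04834537437800794 [-0.32142412 -0.31421798 -0.39940128] 35.98337859568419
(321, 235) [-0.0151  0.0472] 0.1103
(322, 260) [-0.0147  0.0373] 0.1088
(400, 225) [0.0124 0.0503] 0.1085
(430, 225) [0.0229 0.0503] 0.1083
(489, 200) [0.042  0.0594] 0.1091
(488, 250) [0.0447 0.0411] 0.1086
(530, 146) [0.0531 0.0773] 0.1087
(620, 146) [0.0836 0.0776] 0.1087
pics/bz2238.png
pics/bz2268.png
pics/bz2348.png
```

>>> play_rows(targets=[[0,0,-0.2,0],[0,0,-0.4,0],[0,0,-0.6,0],[0,0,-0.8,0],[0,0,-0.8,0],[0,0,-0.8,0],[0,0,-0.8,0],[0,0,-0.8,0],[0,0,-0.8,0],[0,0,-0.8,0]])

```text
time: 24.37
position: [0.5456, 0.0553, 0.2498]
eef_rot: [[-0.998, -0.063, 0.001], [-0.063, 0.998, 0.0], [-0.001, 0.0, -1.0]]
contact_force: [0.4, -0.3, 0.8]
opening: 0.409
```

>>> play_rows(targets=[[0,-0.8,-0.5,0],[0,-0.8,-0.5,0],[0,-0.8,-0.5,0],[0,-0.8,0,0],[0,0,0,0],[0,0,0,0]])

```text
time: 24.87
position: [0.5506, -0.0253, 0.286]
eef_rot: [[-0.998, -0.061, 0.001], [-0.061, 0.998, 0.0], [-0.001, 0.0, -1.0]]
contact_force: [0.2, 0.4, -1.0]
opening: 0.404
```

```bash
python3 st.py
python3 - <<'E'
from plant import imaging
import cv2, numpy as np
p,d=imaging.snapshot('scene'); a=p[150:300,250:450,::-1]
cv2.imwrite("pics/11.png",cv2.resize(a,(800,600),interpolation=2))
w,d=imaging.snapshot('wrist'); cv2.imwrite("pics/11w.png",w[...,::-1]); np.save('w11.npy',d)
E
```

```text
[-0.0972  0.0018] 0.2860333614891132 0.325645905381506 0.6602891165509623 [ 0.20788469  0.40629593 -1.03055036] 35.540269866197036
```

View pics/11.png

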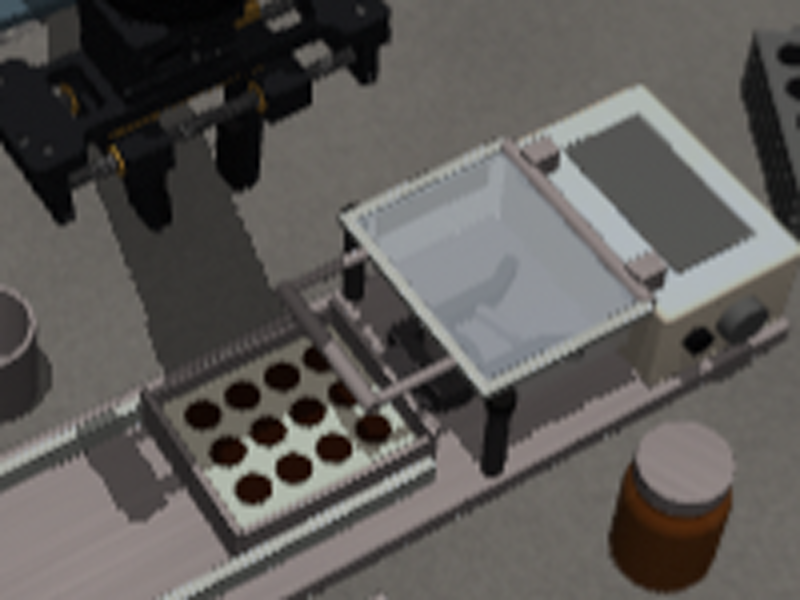

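View pics/11w.png

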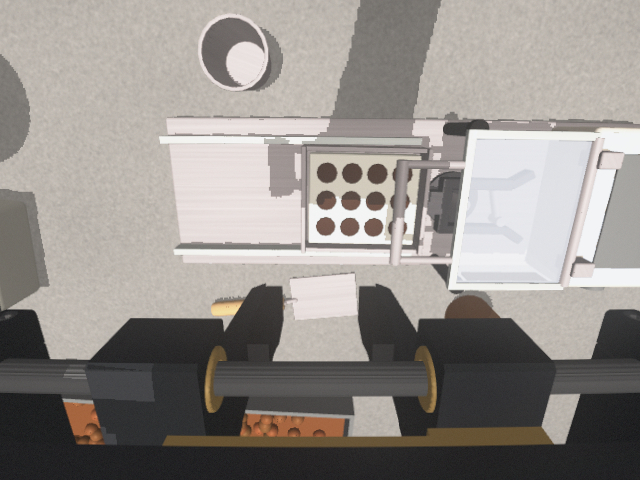

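Run:
```python
from h import *
from plant import readout
o=readout.get_obs(); d=np.load('w11.npy'); c=imaging.calibration('wrist'); M=c['mount']
print('rear',[sh(wplane(px,.06,o['position'],o['eef_rot'])) for px in ((304,148),(302,245))])
for px in ((402,180),(398,240),(460,210),(595,180),(575,260),(545,285),(480,285),(550,133),(485,133)):
    u=cv2.undistortPoints(np.array([[px]],float),c['camera_matrix'],c['distortion'])[0,0]
    z=d[px[1],px[0]]; p=o['position']+o['eef_rot']@(M[:3,3]+M[:3,:3]@np.array([u[0]*z,u[1]*z,z])); print(px,sh(p),p[2].round(4))
a=cv2.imread('pics/11w.png')[120:280,390:600]; cv2.imwrite('pics/11wz.png',cv2.resize(a,None,fx=3.5,fy=3.5,interpolation=2))
```

```text
rear [array([-0.1112,  0.0612]), array([-0.1149, -0.0463])]
(402, 180) [-0.0178  0.0353] 0.109
(398, 240) [-0.0177 -0.0235] 0.1102
(460, 210) [0.0405 0.0066] 0.1087
(595, 180) [0.1776 0.0345] 0.0957
(575, 260) [ 0.1682 -0.0463] 0.1065
(545, 285) [ 0.1408 -0.0734] 0.1086
(480, 285) [ 0.0722 -0.0736] 0.1078
(550, 133) [0.1149 0.0787] 0.1082
(485, 133) [0.0545 0.078 ] 0.1089
```

View pics/11wz.png

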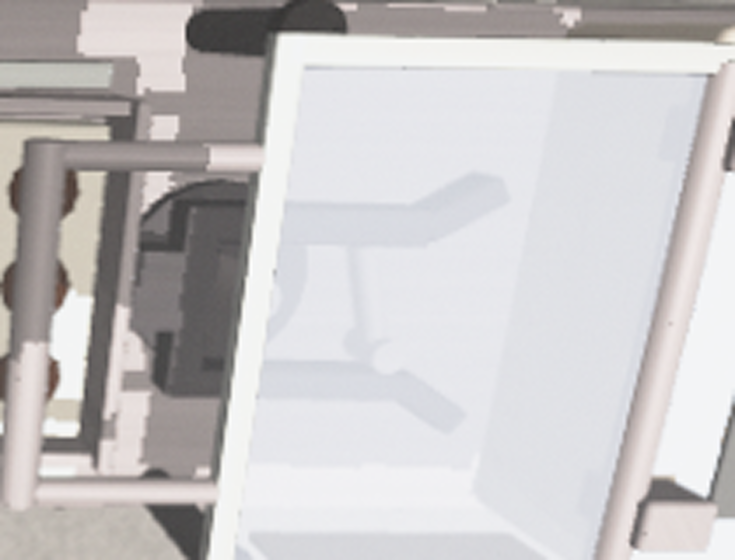

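The guard frame is level: z is 0.108–0.109 m at the bar end and at the hinge end. The tray is home, with the latch straight across the hook mouth at zoom (360,300). The gripper is clear of everything, so I'm handing in.

Run:
```python
from plant import ticket
print(ticket.sign_off())
```

```text
the job is handed in; nothing more can be done
None
```

I pushed the tray along the guides until it stopped hard on the pin. The push force peaked at about 10 N as the latch gave way, fell to 4 N, then rose again at the stop. I then pinched the guard's bar, lowered it along its arc at about 0.3 rad/s or slower until it rested on its stop posts (8 N upward), opened the fingers and backed away. The job was handed in at about 25 s of the 64 s allowed.

**Last checks:**
- **Latch and tray:** the latch lay straight across the hook's mouth, behind the pin. The tray's rear wall measured at x -111 to -115 mm of the shaker (home is -118), so at home within the camera error.
- **Guard:** its frame was level, at 108–109 mm above the table at both ends.
- **Gripper and bystanders:** the tool was clear, with contact force about 1 N or less. I did not measure the bystanders again; the later pictures show no visible movement.

**What disagreed:**
- **Stop position:** the guard reached its stop with the fingers about 8 mm lower than I had worked out. The bar probably sat higher between the pads than planned, so I relied on the force and depth readings to find the stop.
- **Finger opening:** it read 8 to 10 mm on the 12 mm bar throughout, which I did not explain, but the grip held.

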